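# Gauge the gap between two plates with a taper gauge

### The arm

A 7-joint arm with a two-finger parallel gripper is mounted at the origin on a cart in front of the work surface, level with it; the furniture and walls round the work are solid. World frame = base frame: x ahead of the robot, y to its left, z up, the work surface at z = 0. Lengths are in mm, angles in rad, forces in N, time in s.
With the tool pointing down it reaches from about 400 to 875 mm from the base axis. Payload 4.4 kg.
Tool frame: the origin (TCP) lies midway between the tips of the shut fingers; the grasp point (between the pads) lies 19 mm behind it; z points along the fingers, y is the line along which they close (so a half turn about z gives the same grasp; the last joint's range is limited). The gripper opens to 85 mm and grips with 20 to 120 N. Pads are 22 mm wide; open, the fingers measure 114 mm over their backs; the gripper's body (76 mm by 85 mm) begins 54 mm behind the grasp point. The pads swing forward as they close: fully open they stand 13 mm farther back than shut.
Start: joints at [1.119, 0.628, 0.038, 1.517, -0.027, 0.996, -0.02], TCP at [244.623, -602.227, 231.313] pointing down, gripper open.
Joint ranges: [-3.06, 3.06], [-0.37, 2.12], [-1.25, 1.32], [0.18, 2.47], [-1.1, 4.24], [0.23, 1.98], [-2.94, 2.94]. Speed limits (rad/s): [2.57, 2.57, 3.14, 3.14, 3.14, 3.14, 3.14].

### API

Orientations are given as [roll, pitch, yaw] about the fixed x, y, z axes, in that order (R = Rz(yaw) Ry(pitch) Rx(roll)).
In Python, from cell import ctrl gives the robot as it stands.
- The arm moves only by the shell command python3 -m handwheel 'ROWS'. ROWS is JSON, a list of rows, each a list of 3 entries, a list of its own where there are three numbers: the turn, a rotation vector about the tool's x, y, z in degrees, then the shift along the tool's x, y, z in m, then the closure, from 0 (fully open) to 1 (shut). A call has 1 to 5 rows; each row shifts and turns the commanded pose from where the row before left it, along the tool's axes as they then stand; what a row does not reach is not made up. A row lasts 1/12 s, in which the tool goes at most 41.7 mm and 7.16 degrees, less where a joint would pass 70% of its speed; a pose out of reach is approached as far as the arm can. A call is refused whole if a number of a shift passes 0.0417 or a number of a turn 7.16, either way. A call with a gripper value outside its range is refused whole. The fingers move at their own pace and stop on an object; the grip force is fixed at half the most. Time passes only in rows, so rows that do not move let the fingers close. It gives the time, the measured TCP pose, the force, the opening and the grip force at its end, in the units of the state.
- ctrl.read_state(): the state, without advancing time (a new reading comes with each control period).
- ctrl.get_image(name): name is "side" or "top" or "wrist"; returns a dict with "pixels" (384x512x3 uint8, red, green, blue), "fx", "fy", "cx", "cy" (pixels), "pose" (4x4, takes a point from camera to world coordinates); the wrist camera has in their place "T_tool_cam" (4x4, takes a point from camera to tool coordinates, whose origin is the TCP and whose axes are the flange's). Camera axes: x right, y up, looking along -z (the intrinsics and any distortion apply to the point x, -y, -z); pixel columns grow to the right and rows downward; lengths in mm; the calibration is good to about 2 mm. A picture is of the moment at which its call begins: read the wrist's pose just before it. There is no depth.
- ctrl.finish_job(): hands the job in; it is judged then, once.
The state is a dict: "clock": time; "qpos": joint angles; "qd": joint speeds; "tau": joint torques, N m; "eef_pos": TCP position; "tool_rot": TCP orientation; "force": force on the tool from outside, world axes, zero at the start; "torque": the same for the moment, N m; "width": finger opening in mm; "gripper_force": force on a finger pad.
Only numpy, scipy, OpenCV 4.12 (cv2) and the standard library are available. Lean on these libraries where they do the work, as an engineer would, in place of code of your own. Each camera call takes 0.05 s, during which the arm holds its last target. There are 200 camera calls.

### The job

Pull the taper gauge with the orange handle straight up out of its blue stand, and slide its steel blade, upright and thin end first, down into the gap between the copper plate and the sprung steel plate of the gap cell. Go down slowly until the blade drags snugly on both plates (a clear drag of some 4 to 8 N on your hand, the spring giving by roughly 1 to 2 mm), never ramming it in, and finish while still holding the gauge by its handle at that depth. Leave the beaker, timer and tip box where they stand.

Things in the scene. Friction and masses are not known exactly. Their poses are not given: they have to be found in the camera images.
- gauge: Loose taper gauge: steel wedge blade with black lines every 10 mm, orange handle above. Origin: middle of the thin lower end (tip); z up to the handle, x along the width, y through the thickness. Blade 80 mm long, 24 wide (x), thickness (y) 2 mm at the tip to 10 mm at the top, 1 mm per 10 mm. Handle: block 32 (x) x 18 (y) mm, 80 to 142 mm above the tip, its underside on the stand at first.
- gauge_grip (a point): Where to take the handle: on the gauge's axis, 114 mm above the tip, 28 mm below the handle's top (its axes are the gauge's). The handle's 18 mm thickness lies along y here.
- stand: Blue stand fixed to the worktop: block 50 (x) x 46 (y) x 92 mm high on a 74 mm square foot, with an upright slot 28 (x) x 13 (y) mm, 86 mm deep, in which the blade stands. Origin at the centre of its underside, x along the slot, z up. Stand and cell may stand either way round, left or right.
- stand_top (a point): Centre of the slot's mouth at the top of the stand, 92 mm above the worktop.
- cell: Gap cell fixed to the worktop: light grey base 100 (x) x 124 (y) x 12 mm; origin at the centre of its underside, x along the plates' width, y square to the plates (from copper to steel), z up. On its rails a light aluminium head carries both plates and floats along y by 9 mm either way (0.06 N per mm, 0.2 N friction), so that the plates centre themselves on the blade.
- fixed_plate: Copper plate, 56 mm wide, rigid on the floating head. Origin at worktop height; axes as the cell; its inner face is the plane y = 0 of this frame, from 26 to 105 mm above the worktop; above that a lip flares outward at 45 degrees, to about 114 mm high.
- sprung_plate: Bright steel plate facing the copper one, same size, axes and lip, two brass springs behind it; inner face at its y = 0. It yields away from the copper with 4 N per mm from the first touch, 6.5 mm at most. The gap starts anywhere from 3 to 6 mm, so the blade touches both plates with its tip 10 to 40 mm below the throat; 10 mm deeper is 4 N more squeeze; drag is 0.8 to 1.4 times the squeeze.
- fixed_edge (a point): Middle of the upper edge (throat) of the copper plate's inner face, 105 mm above the worktop, where the flared lip begins; axes as the cell.
- sprung_edge (a point): The same point on the steel plate's inner face, 105 mm above the worktop. Distance from fixed_edge along y = the gap; the middle between the two is where the blade goes in.
- beaker: Small glass beaker, 52 mm across, 68 mm high, bystander. Origin at the centre of its underside.
- timer: White bench timer 62 x 66 x 18 mm, lying flat, bystander. Origin at the centre of its underside.
- tip_box: Blue pipette tip box with clear lid over pale tips, 90 x 122 x 68 mm, bystander. Origin at the centre of its underside.
Mind the look-alikes: they are no part of the job. There is more than one size of the stand; the job needs the larger.

How it is judged (in metres and radians):
On the way, in this order (a step that is already met when the one before it is completed fails the run):
1. the gauge is out of its stand, in the fingers, its tip above the stand's top (z of gauge in the frame of stand_top above 0.003 m and contact force between the fingers and gauge above 2 N), for 0.1 s.
2. the blade tip is between the plates, at least 4 mm below their throat (z of gauge in the frame of fixed_edge below -0.004 m and horizontal distance between gauge and fixed_edge below 0.02 m and contact force between the fingers and gauge above 2 N and y of gauge in the frame of fixed_edge between -0.002 and 0.012 m), for 0.1 s.
At the end, for the whole second after the job is handed in: The gauge is still held in the fingers (over 2 N), at rest and upright within 8 degrees, blade square to the plates within 11 degrees, its tip more than 10 mm below the throat and within 20 mm of the plates' middle, and it bears on the copper plate and on the sprung plate with 1.5 to 12 N each (contact force between gauge and fixed_plate between 1.5 and 12 N and contact force between gauge and sprung_plate between 1.5 and 12 N and z of gauge in the frame of fixed_edge below -0.01 m and horizontal distance between gauge and fixed_edge below 0.02 m and angle between gauge's own z axis and vertical below 0.14 rad and angle between the y axis of gauge and the y axis of cell, either way round below 0.2 rad and linear speed of gauge below 0.01 m/s and contact force between the fingers and gauge above 2 N and y of gauge in the frame of fixed_edge between -0.002 and 0.012 m); the arm keeps its last pose, push and grip.
It fails at once if the blade is rammed in: over 20 N on a plate (contact force between gauge and sprung_plate above 20 N or contact force between gauge and fixed_plate above 20 N).
It fails at once if beaker, timer or tip box is moved by more than 15 mm (distance of any of beaker, timer, tip_box from where it was at the start of the episode above 0.015 m).
It also fails if it takes over 58 s, if anything falls off the work surface, if the arm or the gripper's body presses on something with over 40 N, if the wrist force passes 120 N, or if a joint passes its speed limit or range.

## Working session

There is one attempt and no reset: what is moved stays moved. The work goes in short steps, Python scripts to look and compute and a shell command to move; the robot and the scene stay as the last step left them, time stands still between calls to the robot, and variables do not carry over. Pictures are saved under pics/ and viewed, at most 10 in all, crops included, and the job is handed in when it is done.

```bash
mkdir -p pics; ls; python3 - <<'E'
from cell import ctrl
import cv2,numpy as np
s=ctrl.read_state();print(s)
a=[]
for n in("side","top"):
    d=ctrl.get_image(n);cv2.imwrite(f"pics/{n}0.png",d["pixels"][:,:,::-1]);print(n,{k:d[k] for k in d if k!="pixels"})
d=ctrl.get_image("wrist");print({k:d[k] for k in d if k!="pixels"})
E
```

```text
pics
{'clock': 0.0, 'qpos': array([ 1.11922502,  0.62936462,  0.03844384,  1.51838879, -0.02698801,
        0.99632817, -0.02002625]), 'qd': array([-7.37288078e-04,  2.19604521e-05,  1.17284765e-03, -2.88233733e-03,
        8.96850145e-04,  8.91541003e-04, -3.09828798e-04]), 'tau': array([ 1.08169967e-03, -5.63405800e+01,  1.22634351e+00, -1.93445796e+01,
        1.10841476e-02,  1.06432577e-02,  6.01275318e-06]), 'eef_pos': array([ 244.35539502, -601.62016347,  230.37052383]), 'tool_rot': array([-3.13962223e+00,  3.88967303e-05,  3.85749628e-01]), 'force': array([-0.66607635,  0.10902159, -0.49952138]), 'torque': array([0.03205044, 0.01568488, 0.00203336]), 'gripper_force': 0.0, 'width': 85.5413487148294}
side {'fx': 427.285755559756, 'fy': 427.285755559756, 'cx': 257.91612557111506, 'cy': 193.479449403285, 'pose': array([[-9.78396565e-01,  6.96433054e-02, -1.94653465e-01,
         2.63702040e+02],
       [-2.06325623e-01, -3.88299612e-01,  8.98138713e-01,
         1.27989187e+03],
       [-1.30345161e-02,  9.18897830e-01,  3.94280205e-01,
         6.23386123e+02],
       [ 0.000000
[... 284 characters left out ...]
3283e-01,  2.05803471e-02,  1.75997102e-02,
         6.51507753e+01],
       [ 2.10021272e-02,  1.78944202e-01,  9.83635036e-01,
         1.17319564e+03],
       [ 0.00000000e+00,  0.00000000e+00,  0.00000000e+00,
         1.00000000e+00]])}
{'fx': 334.6283808965898, 'fy': 334.6283808965898, 'cx': 254.37224062785768, 'cy': 191.43727350427238, 'T_tool_cam': array([[-4.03868187e-04,  9.56123035e-01,  2.92965151e-01,
         7.45506239e+01],
       [ 9.99999801e-01,  2.44195387e-04,  5.81595701e-04,
         7.27465616e-01],
       [ 4.84536308e-04,  2.92965327e-01, -9.56122943e-01,
        -1.41927596e+02],
       [ 0.00000000e+00,  0.00000000e+00,  0.00000000e+00,
         1.00000000e+00]])}
```

View pics/top0.png

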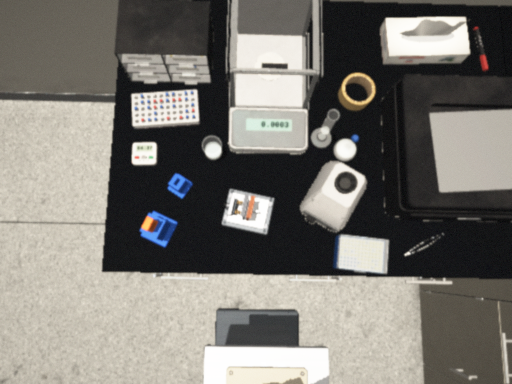

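View pics/side0.png

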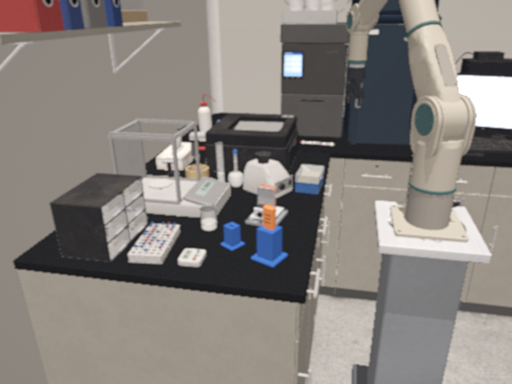

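The large stand at top (158,229), with the orange handle, holds the gauge. The stand at (180,185) is the smaller look-alike and is empty. The cell is at (248,211). I'll confirm with one enlarged crop.

```bash
cat > h.py <<'E'
from cell import ctrl
import cv2,numpy as np
from scipy.spatial.transform import Rotation as R
def Tool(s):
    T=np.eye(4);T[:3,:3]=R.from_euler('xyz',s['tool_rot']).as_matrix();T[:3,3]=s['eef_pos'];return T
def cam(n):
    s=ctrl.read_state();d=ctrl.get_image(n)
    d["P"]=d["pose"] if "pose" in d else Tool(s)@d["T_tool_cam"]
    return s,d
def pt(d,u,v,z):
    r=d["P"][:3,:3]@np.array([(u-d["cx"])/d["fx"],-(v-d["cy"])/d["fy"],-1]);o=d["P"][:3,3]
    return (o+r*(z-o[2])/r[2])[:3]
def proj(d,p):
    q=d["P"][:3,:3].T@(np.array(p)-d["P"][:3,3]);return np.array([d["cx"]-d["fx"]*q[0]/q[2],d["cy"]+d["fy"]*q[1]/q[2]])
E
python3 - <<'E'
from h import *
s,d=cam("top")
I=cv2.resize(d["pixels"][165:260,130:285,::-1],None,fx=5,fy=5,interpolation=2)
cv2.imwrite("pics/crop0.png",I)
print(proj(d,[0,0,0]),proj(d,s['eef_pos']),pt(d,152,223,150),pt(d,248,211,60),Tool(s)[:3,:3].round(2))
E
```

```text
[266.33100397 409.71099864] [558.46600704 323.6019966 ] [448.07157683 280.56786948 150.        ] [492.22530099  55.89044581  60.        ] [[ 0.93  0.38 -0.  ]
 [ 0.38 -0.93  0.  ]
 [-0.   -0.   -1.  ]]
```

View pics/crop0.png

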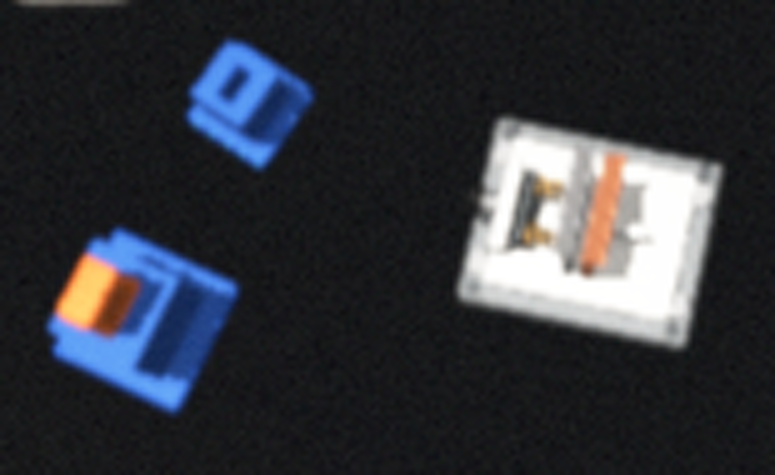

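The crop confirms it. The big stand is the one with the orange handle (handle top about (86,290) in the crop, yaw about -26°), and the small one is empty. The cell's copper plate is on the right and steel on the left, with plate line yaw about -14°. I'll lift and retract, then swing over.

```bash
python3 -m handwheel '[[[0,0,0],[0,-0.02,-0.035],0],[[0,0,0],[0,-0.03,-0.04],0],[[0,0,0],[0,-0.03,-0.04],0],[[0,0,0],[0,-0.03,-0.04],0],[[0,0,0],[0,-0.03,0],0]]'
python3 -m handwheel '[[[0,0,-4.5],[0.039,0,0],0],[[0,0,-4.5],[0.039,0,0],0],[[0,0,-4.5],[0.039,0,0],0],[[0,0,-4.5],[0.039,0,0],0],[[0,0,-4.5],[0.039,0,0],0]]'
```

```text
clock: 0.62
eef_pos: [198.7, -489.0, 372.4]
tool_rot: [3.129, -0.001, 0.386]
force: [1.0, -1.8, 1.3]
width: 85.3
gripper_force: 0.0
clock: 1.03
eef_pos: [364.9, -385.3, 366.3]
tool_rot: [3.141, -0.0, 0.782]
force: [0.7, 0.2, 0.6]
width: 85.6
gripper_force: 0.0
```

```bash
python3 -m handwheel '[[[0,0,-4.5],[0.039,0,0],0],[[0,0,-4.5],[0.039,0,0],0],[[0,0,-4.5],[0.039,0,0],0],[[0,0,-4.5],[0.039,0,0],0],[[0,0,-4.5],[0.039,0,0],0]]'
python3 -m handwheel '[[[0,0,-4.5],[0.039,0,0],0],[[0,0,-4.5],[0.039,0,0],0],[[0,0,-4.5],[0.039,0,0],0],[[0,0,-4.5],[0.039,0,0],0],[[0,0,-4.5],[0.039,0,0],0]]'
python3 -m handwheel '[[[0,0,-4.5],[0.039,0,0],0],[[0,0,-4.5],[0.039,0,0],0],[[0,0,-4.5],[0.039,0,0],0],[[0,0,0],[0,0,0],0],[[0,0,0],[0,0,0],0]]'
python3 - <<'E'
from h import *
s,d=cam("wrist");np.savez("w1.npz",P=d["P"]);cv2.imwrite("pics/w1.png",d["pixels"][:,:,::-1]);print(s['tool_rot'],s['qpos'])
E
```

```text
clock: 1.45
eef_pos: [479.6, -228.8, 366.2]
tool_rot: [3.141, -0.0, 1.175]
force: [-0.2, -0.0, 0.3]
width: 85.2
gripper_force: 0.0
clock: 1.87
eef_pos: [525.4, -40.4, 366.2]
tool_rot: [3.141, -0.0, 1.567]
force: [0.6, 0.9, -0.5]
width: 85.8
gripper_force: 0.0
clock: 2.28
eef_pos: [516.1, 77.0, 366.4]
tool_rot: [3.141, -0.001, 1.805]
force: [0.3, -0.9, 0.5]
width: 85.4
gripper_force: 0.0
[ 3.14146887e+00 -6.77973855e-04  1.80485350e+00] [ 0.16203986  0.34198214 -0.50746267  1.66095069  0.17614863  1.18431513
 -0.15339598]
```

View pics/w1.png

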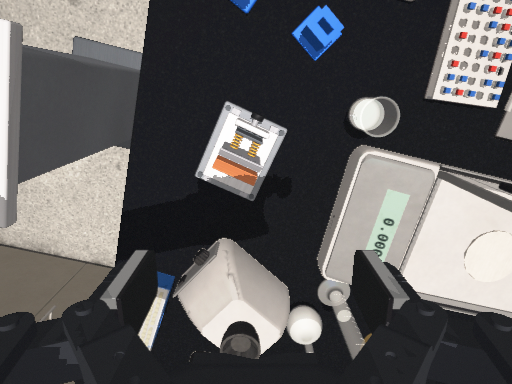

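The wrist view shows the cell at (240,150), copper plate lower at (235,170), and the stands at the top. I'll put the camera above the cell to measure the gap.

```bash
python3 -m handwheel '[[[0,0,0],[-0.03,-0.005,0.02],0],[[0,0,0],[-0.03,-0.005,0.02],0],[[0,0,0],[-0.03,-0.005,0.02],0],[[0,0,0],[0,0,0.02],0],[[0,0,0],[0,0,0],0]]'
python3 -m handwheel '[[[0,0,0],[0,0,0],0],[[0,0,0],[0,0,0],0]]'
python3 - <<'E'
from h import *
s,d=cam("wrist");cv2.imwrite("pics/w2.png",d["pixels"][:,:,::-1]);import pickle;pickle.dump(d,open("w2.pkl","wb"))
u,v=proj(d,[492,56,105]).astype(int);print(u,v)
x0,y0=max(u-80,0),max(v-60,0);print(x0,y0)
cv2.imwrite("pics/w2c.png",cv2.resize(d["pixels"][y0:y0+120,x0:x0+160,::-1],None,fx=5,fy=5,interpolation=2))
E
```

```text
clock: 2.75
eef_pos: [519.9, -21.7, 282.6]
tool_rot: [-3.134, -0.0, 1.791]
force: [-1.2, 1.0, -1.1]
width: 85.4
gripper_force: 0.0
clock: 2.92
eef_pos: [523.2, -16.4, 287.4]
tool_rot: [3.14, -0.0, 1.799]
force: [-0.2, -0.6, 0.4]
width: 85.5
gripper_force: 0.0
239 85
159 25
```

View pics/w2c.png

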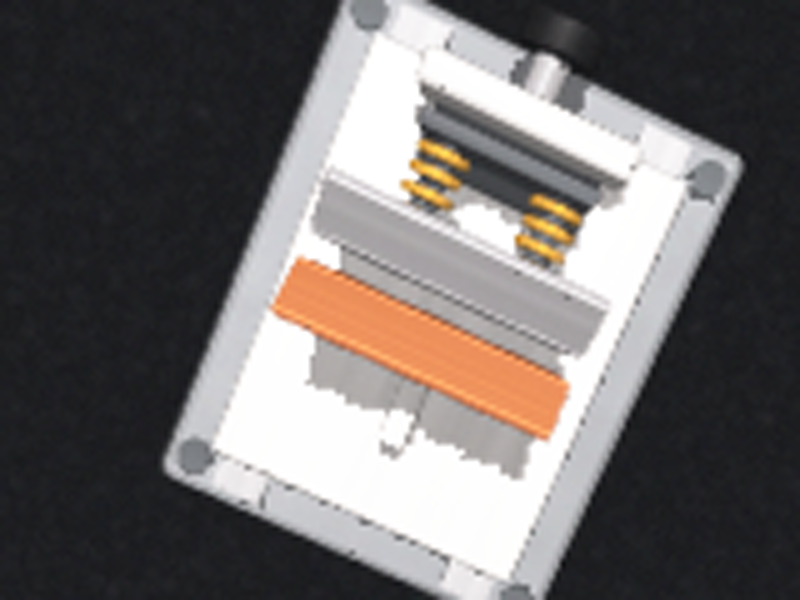

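The crop shows the copper throat edge running (300,258)-(568,385) and the steel throat edge (312,232)-(590,355), about 6 px apart. The base screws are at (370,12), (708,180), (195,457) and (517,603).

```bash
python3 - <<'E'
from h import *;import pickle
d=pickle.load(open("w2.pkl","rb"))
f=lambda u,v,z:pt(d,159+(u+.5)/5-.5,25+(v+.5)/5-.5,z)
c=[f(300,258,105),f(568,385,105)];s=[f(312,232,105),f(590,355,105)]
for a in(c,s):
    v=a[1]-a[0];print(a,np.mean(a,0),np.linalg.norm(v),np.degrees(np.arctan2(v[1],v[0])))
b=[f(*p,12) for p in((370,12),(708,180),(195,457),(517,603))];print(np.mean(b,0))
for i,j in((0,1),(2,3),(2,0),(3,1)):
    v=b[j]-b[i];print(np.linalg.norm(v),np.degrees(np.arctan2(v[1],v[0])))
print(d["P"][:3,3])
s,t=cam("top")
hs=cv2.inRange(cv2.cvtColor(t["pixels"],cv2.COLOR_RGB2HSV),(8,150,215),(22,255,255))[165:260,130:180]
n,l,st,ce=cv2.connectedComponentsWithStats(hs);print(st[1:],ce[1:]+[130,165])
for q in ce[1:]: print(pt(t,*(q+[130,165]),154))
E
```

```text
[array([472.06827223,  59.35843482, 105.        ]), array([525.37454858,  48.63451078, 105.        ])] [498.7214104  53.9964728 105.       ] 54.37427374727107 -11.37468605646813
[array([473.32256107,  64.26105605, 105.        ]), array([528.06456486,  54.80662509, 105.        ])] [500.69356297  59.53384057 105.        ] 55.55243688410078 -9.79882618100307
[499.06520622  54.23363272  12.        ]
85.80293964207839 -11.42136183517571
86.52186661956301 -11.324003253262823
108.30331717452187 78.77964836063599
108.16121143009696 79.16069002120155
[506.32721055  55.47519337 429.32610506]
[[12 52  6 10 18]
 [17 55  6 10 19]] [[144.61111111 221.11111111]
 [149.57894737 224.42105263]]
[451.76585152 297.11916924 154.        ]
[444.27146471 285.14190347 154.        ]
```

```bash
python3 -m handwheel '[[[0,0,0],[0.036,0.007,0],0],[[0,0,0],[0.038,0.007,0],0],[[0,0,0],[0.038,0.007,0],0],[[0,0,0],[0.038,0.007,0],0],[[0,0,0],[0.038,0.007,0],0]]'
python3 -m handwheel '[[[0,0,-6],[0.038,0.01,0],0],[[0,0,-6],[0.038,0.01,0],0],[[0,0,-6.5],[0,0,0.01],0],[[0,0,-6.5],[0,0,0.01],0],[[0,0,-6.5],[0,0,0.01],0]]'
python3 -m handwheel '[[[0,0,-6.5],[0,0,0],0],[[0,0,-6.5],[0,0,0],0],[[0,0,-6.5],[0,0,0],0],[[0,0,0],[0,0,0],0],[[0,0,0],[0,0,0],0]]'
python3 - <<'E'
from h import *;import pickle
s,d=cam("wrist");cv2.imwrite("pics/w3.png",d["pixels"][:,:,::-1]);pickle.dump(d,open("w3.pkl","wb"))
u,v=proj(d,[448,289,154]).astype(int);print(u,v,s['qpos'])
x0,y0=max(u-80,0),max(v-60,0);print(x0,y0)
cv2.imwrite("pics/w3c.png",cv2.resize(d["pixels"][y0:y0+120,x0:x0+160,::-1],None,fx=5,fy=5,interpolation=2))
E
```

```text
clock: 3.43
eef_pos: [514.0, 177.0, 287.8]
tool_rot: [3.139, -0.0, 1.8]
force: [0.9, 0.9, 0.3]
width: 85.8
gripper_force: 0.0
clock: 3.85
eef_pos: [512.0, 255.1, 257.3]
tool_rot: [3.139, 0.001, 2.358]
force: [0.6, -0.9, 1.0]
width: 85.6
gripper_force: 0.0
clock: 4.27
eef_pos: [512.3, 253.4, 257.2]
tool_rot: [3.14, 0.001, 2.687]
force: [0.4, 0.2, -0.6]
width: 85.2
gripper_force: 0.0
260 90 [-0.05831434  0.56624798 -0.70920642  1.69833098  0.41905875  1.0328201
  0.20735466]
180 30
```

View pics/w3c.png

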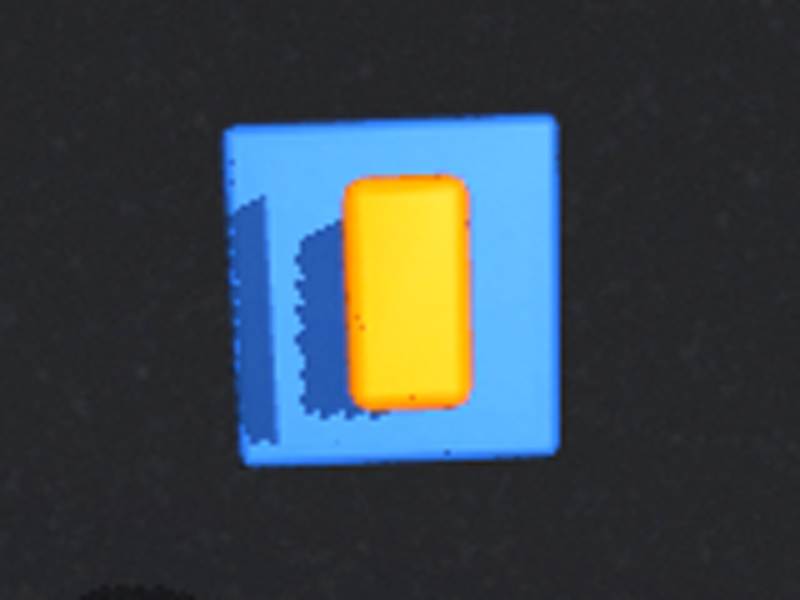

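The yellow-orange handle top has corners (345,178), (466,176), (351,409) and (470,409), nearly aligned with the tool.

```bash
python3 - <<'E'
from h import *;import pickle
d=pickle.load(open("w3.pkl","rb"))
f=lambda u,v,z=154:pt(d,180+(u+.5)/5-.5,30+(v+.5)/5-.5,z)
p=[f(345,177),f(467,176),f(351,409),f(470,409)];m=np.mean(p,0)
for i,j in((0,1),(2,3),(2,0),(3,1)):
    v=p[j]-p[i];print(np.linalg.norm(v),np.degrees(np.arctan2(v[1],v[0])))
s=ctrl.read_state();print(m,s['eef_pos'],s['tool_rot']); T=Tool(s)
print(T[:3,:3].T@(np.r_[m[:2],126-19]-T[:3,3]),np.degrees(s['tool_rot']))
E
```

```text
16.747716674116948 64.38055768674552
16.98258322614185 63.93187985143775
31.04257528498289 155.22768916983622
31.179878895687175 155.6546641912345
[447.32071914 290.0862186  154.        ] [512.3026367  253.22757793 257.01597568] [3.14057747e+00 7.47866713e-04 2.68694553e+00]
[ 74.67926789   4.42565063 149.9647376 ] [1.79941834e+02 4.28496063e-02 1.53950639e+02]
```

```bash
python3 -m handwheel '[[[0,0,-0.9],[0.037,0.002,0],0],[[0,0,0],[0.0375,0.0025,0],0],[[0,0,0],[0,0,0.03],0],[[0,0,0],[0,0,0.03],0],[[0,0,0],[0,0,0.03],0]]'
python3 -m handwheel '[[[0,0,0],[0,0,0.03],0],[[0,0,0],[0,0,0.02],0],[[0,0,0],[0,0,0.01],0],[[0,0,0],[0,0,0],0],[[0,0,0],[0,0,0],0]]'
python3 - <<'E'
from h import *
s=ctrl.read_state();T=Tool(s);print(T[:3,:3].T@(np.r_[447.3,290.1,107]-T[:3,3]),np.degrees(s['tool_rot']))
E
```

```text
clock: 4.73
eef_pos: [446.9, 289.8, 166.6]
tool_rot: [3.139, 0.002, 2.704]
force: [1.1, 0.5, -1.0]
width: 85.6
gripper_force: 0.0
clock: 5.15
eef_pos: [447.0, 289.4, 106.9]
tool_rot: [3.141, 0.0, 2.705]
force: [-0.3, 0.3, 0.2]
width: 85.2
gripper_force: 0.0
[ 0.04981303  0.75091151 -0.08464155] [1.79964884e+02 2.42572418e-02 1.54969863e+02]
```

Well placed. Close.

```bash
python3 -m handwheel '[[[0,0,0],[0,0,0],0.5],[[0,0,0],[0,0,0],0.7],[[0,0,0],[0,0,0],1],[[0,0,0],[0,0,0],1],[[0,0,0],[0,0,0],1]]'
python3 -m handwheel '[[[0,0,0],[0,0,0],1],[[0,0,0],[0,0,0],1],[[0,0,0],[0,0,0],1],[[0,0,0],[0,0,0],1],[[0,0,0],[0,0,0],1]]'
```

```text
clock: 5.57
eef_pos: [447.1, 288.9, 106.9]
tool_rot: [3.141, 0.001, 2.705]
force: [0.2, -0.7, 0.7]
width: 25.5
gripper_force: 0.0
clock: 5.98
eef_pos: [447.2, 289.0, 106.8]
tool_rot: [3.141, 0.001, 2.705]
force: [0.2, -0.1, 4.9]
width: 17.6
gripper_force: 59.0
```

```bash
python3 -m handwheel '[[[0,0,0],[0,0,-0.005],1],[[0,0,0],[0,0,-0.01],1],[[0,0,0],[0,0,-0.015],1],[[0,0,0],[0,0,-0.02],1],[[0,0,0],[0,0,-0.02],1]]'
python3 -m handwheel '[[[0,0,0],[0,0,-0.02],1],[[0,0,0],[0,0,-0.02],1],[[0,0,0],[0,0,-0.02],1],[[0,0,0],[0,0,-0.01],1],[[0,0,0],[0,0,-0.005],1]]'
python3 -m handwheel '[[[0,0,0],[0,0,0],1],[[0,0,0],[0,0,0],1],[[0,0,0],[0,0,0],1]]'
python3 - <<'E'
from h import *
s,d=cam("side");np.set_printoptions(suppress=True,precision=2)
T=Tool(s);print(s['qpos'],s['force'])
g=np.r_[T[:2,3],0];a=np.radians(-11.2)
print('to cell mid in tool axes',T[:3,:3].T@(np.r_[499.7,56.8,T[2,3]]-T[:3,3]))
u,v=proj(d,T[:3,3]).astype(int);print(u,v)
cv2.imwrite("pics/s4.png",cv2.resize(d["pixels"][v-50:v+70,u-60:u+60,::-1],None,fx=5,fy=5,interpolation=2))
E
```

```text
clock: 6.4
eef_pos: [445.9, 288.1, 177.1]
tool_rot: [-3.14, -0.001, 2.706]
force: [1.1, 0.1, -0.9]
width: 17.2
gripper_force: 59.0
clock: 6.82
eef_pos: [447.0, 289.0, 253.0]
tool_rot: [3.14, 0.001, 2.705]
force: [1.3, 0.6, -1.4]
width: 17.3
gripper_force: 59.0
clock: 7.07
eef_pos: [446.2, 288.1, 250.2]
tool_rot: [-3.14, -0.001, 2.705]
force: [-0.3, -1.0, -0.4]
width: 17.3
gripper_force: 59.0
[-0.14  0.52 -0.73  1.81  0.41  0.97  0.09] [-0.27 -0.95 -0.4 ]
to cell mid in tool axes [-146.22 -187.04    0.23]
270 171
```

View pics/s4.png

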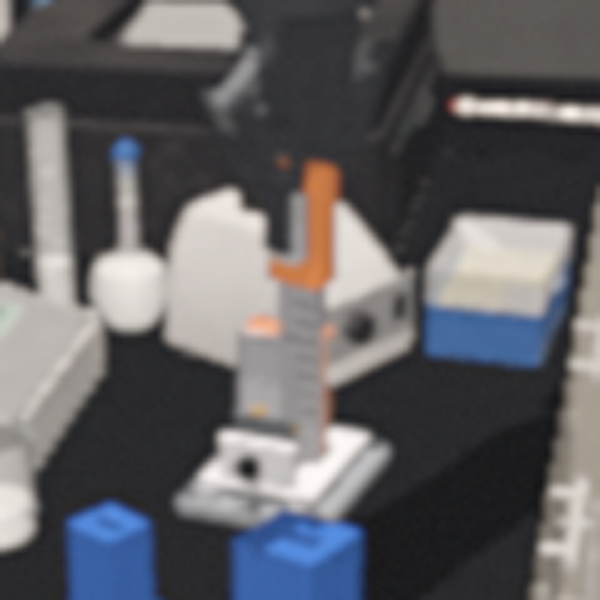

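The picture shows the gauge free and upright in the fingers, with blade tip about (305,450) above the stands. I'll move it over the cell and turn it.

```bash
python3 -m handwheel '[[[0,0,0],[-0.015,-0.02,0],1],[[0,0,0],[-0.025,-0.032,0],1],[[0,0,0],[-0.025,-0.032,0],1],[[0,0,0],[-0.025,-0.032,0],1],[[0,0,0],[-0.025,-0.032,0],1]]'
python3 -m handwheel '[[[0,0,0],[-0.018,-0.022,0],1],[[0,0,0],[-0.013,-0.017,0],1],[[0,0,-4.6],[0,0,0],1],[[0,0,-4.6],[0,0,0],1],[[0,0,-4.6],[0,0,0],1]]'
python3 -m handwheel '[[[0,0,0],[0,0,0],1],[[0,0,0],[0,0,0],1],[[0,0,0],[0,0,0],1]]'
python3 - <<'E'
from h import *;import pickle
np.set_printoptions(suppress=True,precision=2)
s,d=cam("wrist");T=Tool(s);print(np.degrees(s['tool_rot']))
print('to mid',T[:3,:3].T@(np.r_[499.7,56.8,T[2,3]]-T[:3,3]))
pickle.dump((s,d),open("w5.pkl","wb"))
cv2.imwrite("pics/w5.png",d["pixels"][:,:,::-1])
E
```

```text
clock: 7.53
eef_pos: [488.0, 104.2, 250.5]
tool_rot: [-3.141, -0.001, 2.706]
force: [1.0, -0.2, -1.6]
width: 17.3
gripper_force: 59.0
clock: 7.95
eef_pos: [499.7, 56.9, 250.4]
tool_rot: [-3.141, -0.002, 2.949]
force: [1.1, 0.1, -1.0]
width: 17.2
gripper_force: 59.0
clock: 8.2
eef_pos: [499.8, 57.7, 250.9]
tool_rot: [-3.141, -0.001, 2.944]
force: [0.5, 0.1, -1.6]
width: 17.2
gripper_force: 59.0
[-179.99   -0.05  168.71]
to mid [-0.04 -0.86  0.  ]
```

View pics/w5.png

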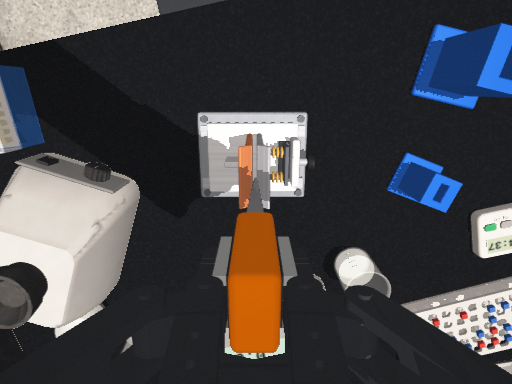

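The blade is aligned over the gap, with blade tip and gap both at column ~255. I'll lower it into the mouth.

```bash
python3 -m handwheel '[[[0,0,0],[0,-0.0009,0.01],1],[[0,0,0],[0,0,0.015],1],[[0,0,0],[0,0,0.01],1],[[0,0,0],[0,0,0.005],1],[[0,0,0],[0,0,0],1]]'
python3 -m handwheel '[[[0,0,0],[0,0,0],1],[[0,0,0],[0,0,0],1],[[0,0,0],[0,0,0],1]]'
python3 - <<'E'
from h import *
s,d=cam("wrist");u,v=254,150
cv2.imwrite("pics/w6.png",cv2.resize(d["pixels"][90:210,174:334,::-1],None,fx=5,fy=5,interpolation=2))
print(s['eef_pos'],s['force'])
E
```

```text
clock: 8.67
eef_pos: [499.0, 56.6, 209.9]
tool_rot: [-3.141, -0.003, 2.946]
force: [0.1, -0.4, -2.1]
width: 17.8
gripper_force: 59.0
clock: 8.92
eef_pos: [500.3, 57.0, 211.9]
tool_rot: [3.141, 0.001, 2.946]
force: [0.0, 0.1, 0.2]
width: 17.5
gripper_force: 59.0
[500.34203794  56.95501931 211.87876249] [0.04861611 0.13869476 0.23932814]
```

View pics/w6.png

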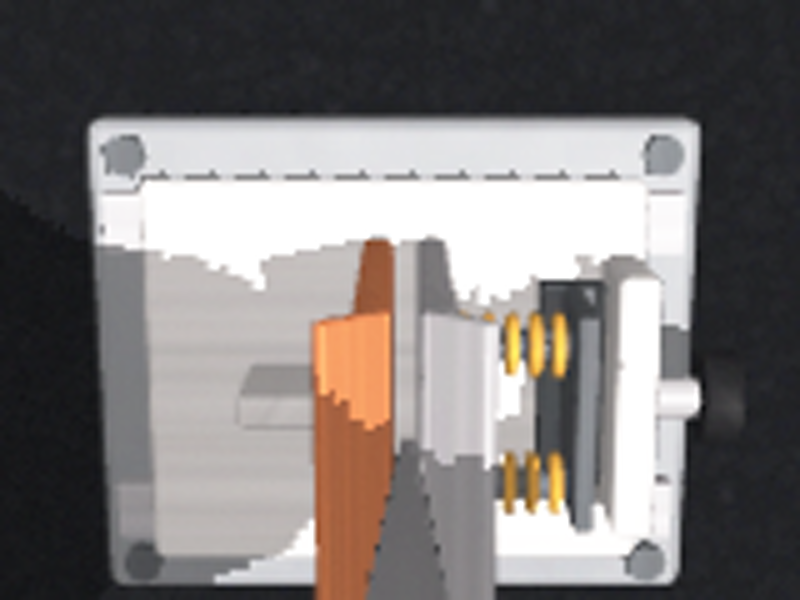

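The blade tip (408,450) sits centred in the gap (columns 392–422, gap about 4.5 mm). I expect contact at a TCP z of about 175.

```bash
python3 -m handwheel '[[[0,0,0],[0,0,0.004],1],[[0,0,0],[0,0,0.004],1],[[0,0,0],[0,0,0.004],1],[[0,0,0],[0,0,0.004],1],[[0,0,0],[0,0,0.002],1]]'
python3 -m handwheel '[[[0,0,0],[0,0,0.001],1],[[0,0,0],[0,0,0.001],1],[[0,0,0],[0,0,0.001],1],[[0,0,0],[0,0,0],1],[[0,0,0],[0,0,0],1]]'
python3 -m handwheel '[[[0,0,0],[0,0,0.001],1],[[0,0,0],[0,0,0.001],1],[[0,0,0],[0,0,0.001],1],[[0,0,0],[0,0,0],1],[[0,0,0],[0,0,0],1]]'
python3 -m handwheel '[[[0,0,0],[0,0,0.001],1],[[0,0,0],[0,0,0.001],1],[[0,0,0],[0,0,0.001],1],[[0,0,0],[0,0,0],1],[[0,0,0],[0,0,0],1]]'
```

```text
clock: 9.38
eef_pos: [499.5, 56.6, 192.5]
tool_rot: [-3.141, -0.001, 2.946]
force: [-0.8, 0.3, -1.5]
width: 17.4
gripper_force: 59.0
clock: 9.8
eef_pos: [500.0, 56.8, 190.4]
tool_rot: [3.142, 0.0, 2.946]
force: [-0.6, 1.2, -0.6]
width: 17.4
gripper_force: 59.0
clock: 10.22
eef_pos: [499.8, 56.7, 187.3]
tool_rot: [-3.142, -0.0, 2.946]
force: [0.4, 0.3, -0.5]
width: 17.8
gripper_force: 59.0
clock: 10.63
eef_pos: [499.8, 56.7, 184.3]
tool_rot: [-3.142, -0.0, 2.946]
force: [-0.3, 0.1, -0.1]
width: 17.0
gripper_force: 59.0
```

```bash
python3 -m handwheel '[[[0,0,0],[0,0,0.001],1],[[0,0,0],[0,0,0.001],1],[[0,0,0],[0,0,0.001],1],[[0,0,0],[0,0,0.001],1],[[0,0,0],[0,0,0],1]]'
python3 -m handwheel '[[[0,0,0],[0,0,0.001],1],[[0,0,0],[0,0,0.001],1],[[0,0,0],[0,0,0.001],1],[[0,0,0],[0,0,0],1],[[0,0,0],[0,0,0],1]]'
python3 -m handwheel '[[[0,0,0],[0,0,0.001],1],[[0,0,0],[0,0,0.001],1],[[0,0,0],[0,0,0.001],1],[[0,0,0],[0,0,0],1],[[0,0,0],[0,0,0],1]]'
python3 -m handwheel '[[[0,0,0],[0,0,0.001],1],[[0,0,0],[0,0,0.001],1],[[0,0,0],[0,0,0.001],1],[[0,0,0],[0,0,0],1],[[0,0,0],[0,0,0],1]]'
```

```text
clock: 11.05
eef_pos: [499.8, 56.7, 180.1]
tool_rot: [-3.141, -0.0, 2.946]
force: [-0.1, -0.7, -2.1]
width: 17.1
gripper_force: 59.0
clock: 11.47
eef_pos: [499.8, 56.7, 177.3]
tool_rot: [-3.142, -0.0, 2.946]
force: [0.0, 0.8, -0.2]
width: 17.4
gripper_force: 59.0
clock: 11.88
eef_pos: [499.9, 56.8, 174.2]
tool_rot: [3.142, -0.0, 2.946]
force: [0.1, 0.5, -0.9]
width: 17.6
gripper_force: 59.0
clock: 12.3
eef_pos: [500.0, 56.7, 171.2]
tool_rot: [3.142, 0.0, 2.946]
force: [1.2, -0.4, -2.1]
width: 17.6
gripper_force: 59.0
```

```bash
python3 -m handwheel '[[[0,0,0],[0,0,0.001],1],[[0,0,0],[0,0,0.001],1],[[0,0,0],[0,0,0.001],1],[[0,0,0],[0,0,0],1],[[0,0,0],[0,0,0],1]]'
python3 -m handwheel '[[[0,0,0],[0,0,0.001],1],[[0,0,0],[0,0,0.001],1],[[0,0,0],[0,0,0.001],1],[[0,0,0],[0,0,0],1],[[0,0,0],[0,0,0],1]]'
python3 -m handwheel '[[[0,0,0],[0,0,0.001],1],[[0,0,0],[0,0,0.001],1],[[0,0,0],[0,0,0.001],1],[[0,0,0],[0,0,0],1],[[0,0,0],[0,0,0],1]]'
```

```text
clock: 12.72
eef_pos: [500.0, 56.8, 168.3]
tool_rot: [3.142, 0.0, 2.946]
force: [0.0, 0.1, -0.1]
width: 17.4
gripper_force: 59.1
clock: 13.13
eef_pos: [500.0, 56.8, 165.3]
tool_rot: [3.141, 0.0, 2.946]
force: [0.4, 0.7, 0.6]
width: 17.3
gripper_force: 59.2
clock: 13.55
eef_pos: [500.0, 56.7, 162.3]
tool_rot: [3.142, 0.0, 2.946]
force: [0.2, -0.0, 1.0]
width: 17.5
gripper_force: 59.4
```

Contact began around z ≈ 168. Going on in small steps.

```bash
python3 -m handwheel '[[[0,0,0],[0,0,0.001],1],[[0,0,0],[0,0,0.001],1],[[0,0,0],[0,0,0],1],[[0,0,0],[0,0,0],1]]'
python3 -m handwheel '[[[0,0,0],[0,0,0.001],1],[[0,0,0],[0,0,0.001],1],[[0,0,0],[0,0,0],1],[[0,0,0],[0,0,0],1]]'
for i in 1 2 3; do python3 -m handwheel '[[[0,0,0],[0,0,0],1]]' | grep -E "^force|eef"; done
```

```text
clock: 13.88
eef_pos: [500.0, 56.7, 160.3]
tool_rot: [3.141, 0.0, 2.946]
force: [1.2, 0.3, 1.9]
width: 17.1
gripper_force: 59.5
clock: 14.22
eef_pos: [500.0, 56.7, 158.3]
tool_rot: [3.142, 0.0, 2.946]
force: [1.0, 0.7, 3.1]
width: 17.2
gripper_force: 59.6
eef_pos: [500.0, 56.7, 158.3]
force: [0.8, -0.4, 2.7]
eef_pos: [500.0, 56.7, 158.3]
force: [0.2, 0.9, 2.8]
eef_pos: [499.9, 56.7, 158.3]
force: [0.2, 0.1, 2.0]
```

```bash
python3 -m handwheel '[[[0,0,0],[0,0,0.001],1],[[0,0,0],[0,0,0.001],1],[[0,0,0],[0,0,0],1],[[0,0,0],[0,0,0],1]]'
python3 -m handwheel '[[[0,0,0],[0,0,0.001],1],[[0,0,0],[0,0,0.001],1],[[0,0,0],[0,0,0],1],[[0,0,0],[0,0,0],1]]'
for i in 1 2 3 4; do python3 -m handwheel '[[[0,0,0],[0,0,0],1]]' | grep -E "^force|eef"; done
```

```text
clock: 14.8
eef_pos: [500.0, 56.8, 156.3]
tool_rot: [3.141, 0.0, 2.946]
force: [-0.6, -0.6, 4.1]
width: 17.1
gripper_force: 59.7
clock: 15.13
eef_pos: [500.0, 56.8, 154.4]
tool_rot: [3.141, 0.0, 2.946]
force: [-0.2, 0.2, 5.0]
width: 17.4
gripper_force: 59.8
eef_pos: [500.0, 56.8, 154.4]
force: [1.7, 0.8, 4.5]
eef_pos: [500.0, 56.8, 154.4]
force: [0.5, 0.5, 5.2]
eef_pos: [500.0, 56.8, 154.4]
force: [0.8, 0.6, 4.6]
eef_pos: [500.0, 56.8, 154.4]
force: [0.4, -0.1, 4.4]
```

The drag is about 5 to 6 N, steady, with the spring giving about 1.3 mm. Handing in.

```bash
python3 -c "
from cell import ctrl
print(ctrl.finish_job())"
```

```text
the job is handed in; nothing more can be done
None
```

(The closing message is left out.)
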